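Unclip the terminal guard from the battery module and stow it in the dunnage rack

TASK

Squeeze the two black side tabs of the orange guard together to free it from the battery module, lift it out, and push it foot first into the one empty leaning slot of the blue rack until it snaps fully home past the spring clips. Let go of it there and leave everything else on the bench where it is.

Things in the scene. Friction and masses are not known exactly. Their poses are not given: they have to be found in the camera images.
- guard: Orange plastic guard plate, 100 mm wide (its y), 10 mm thick (x), 95 mm tall (z, away from the foot), about 0.2 kg, the same either way round. Origin: middle of the lower edge of the rounded foot. 10 to 22 mm above the foot edge a 5 mm thick neck forms the clip groove. A black sprung tab stands on each face (-x and +x).
- guard_grip (a point): Where to squeeze the guard: 95 mm up its z from the foot edge, mid width, half-way between the tabs; axes as the guard. Each tab is 40 mm wide (y) and runs from 50 to 112 mm above the foot edge. Over both tabs (along x): 32 mm at rest, 20 mm squeezed. A hook at each tab's lower end stands out 5.5 mm farther.
- guard_foot (a point): Middle of the lower edge of the guard's foot, the end that goes into the slot; 95 mm below guard_grip along the guard's z. Same axes.
- tab_a (a joint): How far the tab on the guard's -x side is pressed in: 0 at rest, 0.006 m fully in. A spring pushes it out, about 2 N at rest, 6 N fully in. Beyond about 3.5 mm its hook is clear of the module's catch.
- tab_b (a joint): The same for the tab on the guard's +x side.
- module: Black and green battery module, fixed, 220 x 220 x 100 mm; origin at the centre of its underside, z up. The guard stands upright in a slot in the middle of its top, its x along the module's x, its foot on the slot's floor 55 mm above the bench.
- module_slot (a point): Middle of the mouth of the module's slot, at its top face: slot 14 mm wide, 104 mm long, 45 mm deep. Steel catches, 17 mm tall, stand on the top face beside the guard, out to 28 mm from the middle, and hold the tabs' hooks down until both tabs are squeezed; the guard then lifts straight up and is out after 45 mm.
- slot: The empty slot of the blue rack, fixed: left, middle or right of three, 120 mm apart; the other two hold guards. Origin: centre of its floor, 70 mm above the bench. z points up the slot out of its mouth, leaning 0.56 rad (32 degrees) from vertical towards the robot; y along it, x across. Fully home, guard_foot is at this origin and the guard's axes match the slot's (either way round about z).
- slot_mouth (a point): Middle of the slot's mouth, 45 mm up its z from its floor. The mouth is flared to about 30 mm (x) and narrows to 12.5 mm at 32 mm above the floor; 106 mm long. Fully home, the tabs' hooks are about 5 mm above it.
- clip_f (a joint): Sprung steel bar on the slot's -x side, 11 mm above its floor: 0 at rest, up to 0.004 m pushed aside. The two bars leave a 6 mm gap. The foot meets them about 17 mm above the floor and needs a push of about 12 to 18 N along the slot; they then snap into the guard's neck and hold it.
- clip_r (a joint): The same for the bar on the slot's +x side.
- busbar: Bystander: copper bar 30 x 90 x 6 mm lying on the module's top. Leave it alone.
- hammer: Bystander: hammer with yellow handle lying on the bench between the robot and the rack. Leave it alone.
- cleaner: Bystander: spray can, 60 mm across, 170 mm tall. Leave it alone.
- tape: Bystander: green tape ring, 96 mm across. Leave it alone.
- wrench: Bystander: steel wrench lying on the bench. Leave it alone.
- drill: Bystander: blue and black cordless drill standing on its battery, about 180 mm tall. Leave it alone.
- lug_carton: Bystander: cardboard carton 130 x 170 x 80 mm. Leave it alone.
Not all that is in view belongs to the job. What is meant by the guard is not pink or turquoise, and is the smaller of those in its own colour.

How it is judged:
By the outcome, as a careful person would: the job done as asked, in the order asked, and still so for the second after the job is handed in, with the robot touching nothing.
It also fails if it takes over 42 s, if anything falls off the work surface, if the arm or the gripper's body presses on something with over 40 N, if the wrist force passes 120 N, or if a joint passes its speed limit or range.

ROBOT

A 6-joint arm with a two-finger parallel gripper is mounted at the origin on the work surface. World frame = base frame: x ahead of the robot, y to its left, z up, the work surface at z = 0. Lengths are in m, angles in rad, forces in N, time in s.
With the tool pointing down it reaches from about 0.25 to 0.775 m from the base axis. Payload 4 kg.
Tool frame: the origin (TCP) lies midway between the tips of the shut fingers; the grasp point (between the pads) lies 19 mm behind it; z points along the fingers, y is the direction in which the jaws open and shut (so a half turn about z gives the same grasp; the last joint's range is limited). The gripper opens to 94 mm and grips with 3 to 60 N. Pads are 16 mm wide; open, the fingers measure 119 mm over their backs; the gripper's body (75 mm by 177 mm) begins 78 mm behind the grasp point.
Start: joints at [-1.396, 0.087, 1.371, -0, 1.684, -0.103], TCP at [0.151, -0.529, 0.206] pointing down, gripper open.
Joint ranges: [-3.1, 3.1], [-0.76, 2.03], [0.27, 2.55], [-1.08, 4.22], [0.17, 2.65], [-2.57, 2.57]. Speed limits (rad/s): [2.79, 2.79, 3.14, 3.14, 3.14, 3.14].

INTERFACE

Orientations are given as [roll, pitch, yaw] about the fixed x, y, z axes, in that order (R = Rz(yaw) Ry(pitch) Rx(roll)).
In Python, from bench import robot, cams gives the robot as it stands.
- The arm moves only by the tool step_arm, never from a script. Its argument "plan" is a list that holds one entry, the list of rows, each a list of 5 numbers: the shift along the world's x, y, z in mm, then the turn about the world's z in rad, then the opening in per cent of the stroke, from 0 (shut) to 100 (fully open). In form: [[[tx, ty, tz, turn, fingers], ...]]. A call has 1 to 8 rows; each row is the pose to reach, as a shift and turn from the pose commanded when the call began; what a row does not reach only later rows make up. A row lasts 1/12 s, in which the tool goes at most 41.7 mm and 7.16 degrees, less where a joint would pass 70% of its speed; a pose out of reach is approached as far as the arm can. A call with a gripper value outside its range is refused whole. The fingers move at their own pace and stop on an object; the grip force is fixed at half the most. Time passes only in rows, so rows that repeat a pose let the fingers close. It gives the time, the measured TCP pose, the force and the opening at its end, in the units of the state.
- robot.get_obs(): the state, without advancing time (a new reading comes with each control period).
- cams.snapshot(name): name is "scene" or "top"; returns a dict with "frame" (480x640x3 uint8, red, green, blue), "camera_matrix" (3x3 intrinsics, pixels), "origin" and "attitude" of the camera in the world. Camera axes: x right, y down, z forward; pixel columns grow to the right and rows downward; lengths in m; the calibration is good to about 2 mm. A picture is of the moment at which its call begins. There is no depth.
- robot.close_job(): hands the job in, once; it reports no verdict.
The state is a dict: "time": time; "joint_positions": joint angles; "qvel": joint speeds; "joint_torque": joint torques, N m; "tool_pos": TCP position; "ee_rot": TCP orientation; "wrist_force": force on the tool from outside, world axes, zero at the start; "wrist_torque": the same for the moment, N m; "width": finger opening in m.
Only numpy, scipy, OpenCV 4.12 (cv2) and the standard library are available. Lean on these libraries where they do the work, as an engineer would, in place of code of your own. Each camera call takes 0.05 s, during which the arm holds its last target. There are 200 camera calls.

## Working session

There is one attempt and no reset: what is moved stays moved. The work goes in short steps, Python scripts to look and compute and a tool call to move; the robot and the scene stay as the last step left them, time stands still between calls to the robot, and variables do not carry over. Pictures are saved under pics/ and viewed, about 8 in all and at most 12, crops included, and the job is handed in when it is done.

Besides the shell and the picture viewer there is one more tool, called after ">>>" by a JSON object that holds its "fn" and its "kwargs". step_arm: Moves the arm, as the interface text tells. Its arguments: {"type":"object","properties":{"plan":{"type":"array"}},"required":["plan"]}

```bash
ls; mkdir -p pics; python3 - <<'E'
from bench import robot, cams
import cv2,numpy as np
print(robot.get_obs())
for n in ["scene","top"]:
    s=cams.snapshot(n); cv2.imwrite(f"pics/{n}0.png",s["frame"][:,:,::-1]); print(n,s["camera_matrix"],s["origin"],s["attitude"])
E
```

```text
pics
{'time': 0.0, 'joint_positions': array([-1.39604533e+00,  8.79602051e-02,  1.37223949e+00, -1.78335251e-05,
        1.68357425e+00, -1.03121930e-01]), 'qvel': array([ 7.79439386e-05, -2.86395971e-04, -8.83980864e-04,  1.50185626e-03,
        5.11191551e-06,  3.09214306e-04]), 'joint_torque': array([ 8.44195220e-04, -3.40176344e+01, -3.02429795e+01,  7.18525099e-02,
        3.29404953e-02, -1.47905121e-04]), 'tool_pos': array([ 0.15075476, -0.52837578,  0.20430881]), 'ee_rot': array([-3.13942112e+00, -2.06910560e-04,  2.77870714e-01]), 'wrist_force': array([ 0.63353578, -0.46305812, -0.14239402]), 'wrist_torque': array([ 0.02171025, -0.02771122,  0.01340654]), 'width': 0.09364182654803191}
scene [[472.62983503   0.         321.86232395]
 [  0.         472.62983503 234.95071168]
 [  0.           0.           1.        ]] [ 1.17660229 -0.03490402  1.11095993] [-2.54687069  0.0072416   1.45269886]
top [[616.82451314   0.         311.38351526]
 [  0.         616.82451314 241.45070777]
 [  0.           0.           1.        ]] [0.17444941 0.04609677 1.77529886] [-2.95341033 -0.00459944 -1.54388233]
```

View pics/scene0.png

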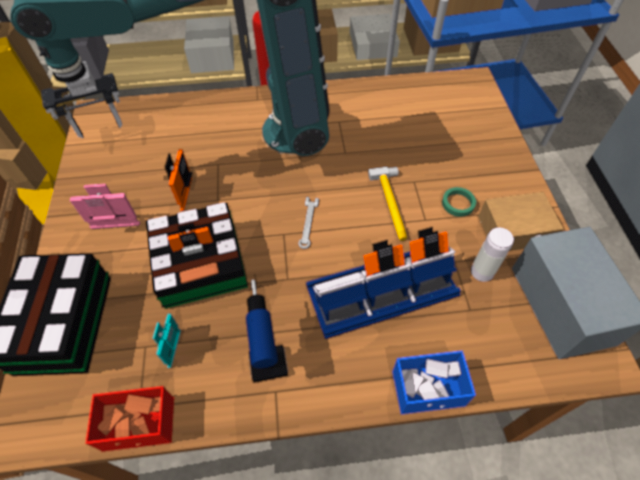

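View pics/top0.png

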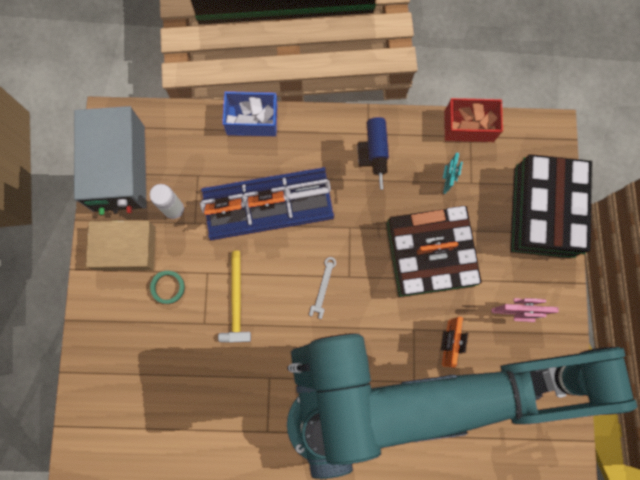

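The orange plates visible are the guard in the module (scene 188,238 / top 438,247), a free-standing one (scene 179,178 / top 455,342) and two in the rack (scene 384,256 and 430,243). The target should be the one in the module. The empty rack slot is the image-right one in the top view, around (308,192), which is the robot's right. I'll confirm this in an enlarged crop.

```bash
python3 - <<'E'
import cv2,numpy as np
s=cv2.imread("pics/scene0.png");t=cv2.imread("pics/top0.png")
c=lambda im,x,y,w,h:cv2.resize(im[y:y+h,x:x+w],(400,300),interpolation=cv2.INTER_CUBIC)
cv2.imwrite("pics/crop1.png",np.vstack([np.hstack([c(s,140,150,120,90+0),c(t,380,200,120,90)]),np.hstack([c(s,300,220,170,127),c(t,195,160,148,111)])]))
E
```

```text
(no output)
```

View pics/crop1.png

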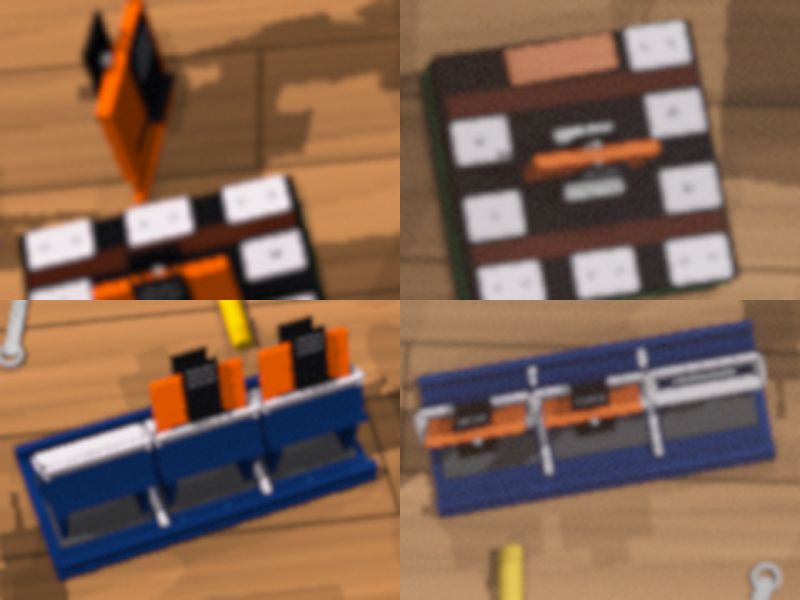

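The lower-left crop shows the target guard between steel catches, top-view pixel about (559,247). It is the one that fits, since it is orange and standing in the module. The loose orange plate is the decoy, and both of the rack's other slots hold guards. The empty mouth's pale rim is at about top (308,189) and scene (340,283). Next I'll measure.

```bash
cat > h.py <<'E'
import cv2,numpy as np
from scipy.spatial.transform import Rotation as R
from bench import robot,cams
def snap(n,save=None):
    s=cams.snapshot(n)
    if save: cv2.imwrite(save,s["frame"][:,:,::-1])
    return s
def ray(s,p):
    p=np.atleast_2d(p).astype(float); K=np.array(s["camera_matrix"])
    d=np.c_[(p-K[:2,2])/K[0,0],np.ones(len(p))]
    return np.array(s["origin"]),d@R.from_euler("xyz",s["attitude"]).as_matrix().T
def onz(s,p,z):
    o,d=ray(s,p); return o+d*((z-o[2])/d[:,2])[:,None]
def proj(s,X):
    q=(np.atleast_2d(X)-s["origin"])@R.from_euler("xyz",s["attitude"]).as_matrix()
    K=np.array(s["camera_matrix"]); return q[:,:2]/q[:,2:]*K[0,0]+K[:2,2]
def blobs(s,lo,hi,box,amin=15):
    h=cv2.cvtColor(s["frame"],cv2.COLOR_RGB2HSV); x0,y0,x1,y1=box
    m=np.zeros(h.shape[:2],np.uint8); m[y0:y1,x0:x1]=cv2.inRange(h,lo,hi)[y0:y1,x0:x1]
    n,l,st,c=cv2.connectedComponentsWithStats(m)
    return [(c[i],st[i],np.argwhere(l==i)[:,::-1]) for i in range(1,n) if st[i][4]>=amin]
E
cat > m1.py <<'E'
from h import *
np.set_printoptions(precision=4,suppress=True)
t=snap("top");s=snap("scene")
W=((0,0,150),(179,60,255))
print("orange")
for n,im,boxes in(("top",t,[(415,230,465,265),(440,310,475,375),(195,180,290,220)]),("scene",s,[(160,220,215,255),(160,140,200,210),(355,225,455,275)])):
  for b in boxes:
    for c,st,p in blobs(im,(5,170,140),(18,255,255),b):
      r=cv2.minAreaRect(p.astype(np.float32)); print(n,st,np.round(cv2.boxPoints(r),1).tolist())
print("white")
for c,st,p in blobs(t,*W,(380,200,490,300)):
  r=cv2.minAreaRect(p.astype(np.float32)); print(c,st[4],np.round(r[1],1),r[2],onz(t,c,.103)[0][:2])
print("rim")
for n,im,b in(("top",t,(265,165,335,215)),("scene",s,(305,260,365,300))):
  for c,st,p in blobs(im,(0,0,140),(179,80,255),b):
    r=cv2.minAreaRect(p.astype(np.float32)); bp=cv2.boxPoints(r); print(n,c,st[4],np.round(bp,1).tolist(),onz(im,c,.108)[0][:2]); print(onz(im,bp,.108)[:,:2])
E
python3 m1.py
```

```text
orange
top [420 242  38   9 157] [[419.70001220703125, 246.1999969482422], [456.70001220703125, 240.89999389648438], [457.3999938964844, 245.6999969482422], [420.3999938964844, 250.89999389648438]]
top [451 317  11  50 243] [[450.1000061035156, 365.70001220703125], [456.79998779296875, 316.6000061035156], [462.1000061035156, 317.29998779296875], [455.3999938964844, 366.5]]
top [249 192  34  15 211] [[247.89999389648438, 197.39999389648438], [281.70001220703125, 191.5], [283.29998779296875, 200.6999969482422], [249.39999389648438, 206.5]]
top [205 199  36  15 215] [[203.60000610351562, 205.60000610351562], [239.8000030517578, 198.89999389648438], [241.5, 207.8000030517578], [205.3000030517578, 214.60000610351562]]
scene [194 227  16  15 153] [[193.60000610351562, 229.10000610351562], [206.89999389648438, 226.39999389648438], [209.60000610351562, 240.10000610351562], [196.3000030517578, 242.6999969482422]]
scene [168 233  14  17 145] [[167.39999389648438, 235.60000610351562], [180.8000030517578, 232.3000030517578], [184.39999389648438, 246.39999389648438], [170.89999389648438, 249.8000
[... 1687 characters left out ...]
5, 178.39999389648438], [331.0, 191.60000610351562], [274.0, 201.39999389648438]] [0.6388 0.0713]
[[ 0.6405  0.162 ]
 [ 0.6736  0.0033]
 [ 0.6354 -0.0039]
 [ 0.6026  0.1542]]
top [289.0541 208.3243] 37 [[286.5, 202.3000030517578], [289.20001220703125, 201.8000030517578], [291.6000061035156, 213.89999389648438], [288.8999938964844, 214.39999389648438]] [0.584  0.1115]
[[0.6011 0.1193]
 [0.6028 0.1119]
 [0.5684 0.104 ]
 [0.5666 0.1114]]
scene [339.3282 282.466 ] 515 [[312.6000061035156, 285.20001220703125], [363.70001220703125, 270.1000061035156], [366.6000061035156, 279.8999938964844], [315.5, 295.0]] [0.6438 0.0632]
[[ 0.6432 -0.0013]
 [ 0.6172  0.1269]
 [ 0.6449  0.1293]
 [ 0.6702  0.0027]]
```

```bash
cat >> h.py <<'E'
def tri(s,p,t,q):
    (o1,d1),(o2,d2)=ray(s,p),ray(t,q); d1,d2=d1[0],d2[0]
    a=np.linalg.lstsq(np.c_[d1,-d2],o2-o1,rcond=None)[0]; A,B=o1+a[0]*d1,o2+a[1]*d2
    return (A+B)/2,np.linalg.norm(A-B)
class Fr:  # frame: origin, yaw, lean toward -x'
    def __init__(f,o,yaw,lean=0): f.o=np.array(o); f.R=(R.from_euler("z",yaw)*R.from_euler("y",-lean)).as_matrix()
    def __call__(f,*p): return f.o+np.atleast_2d(p)@f.R.T
E
cat > m2.py <<'E'
from h import *
np.set_printoptions(precision=4,suppress=True)
t=snap("top");s=snap("scene")
for n,a,b in(("farR",(315.5,295),(328.7,178.4)),("nearR",(312.6,285.2),(331,191.6)),("farL",(366.6,279.9),(286.8,186)),("nearL",(363.7,270.1),(288,198)),("modguard TL(+y... image)",(167.4,235.6),(457,241)),("TR",(206.9,226.4),(420,246.5))):
  print(n,*tri(s,a,t,b))
g=Fr((.4822,-.2947,.055),.169)
P=g((-.005,-.05,.095),(-.005,.05,.095),(.005,-.05,.095),(.005,.05,.095))
print("scene",proj(s,P).round(1).tolist(),"top",proj(t,P).round(1).tolist())
m=np.array([.6405,.063,.108])
for yaw in(.2,):
  f=Fr(m,yaw,.56); f.o=f(0,0,-.045)[0]; print("slot origin",f.o)
  big=[]
  for im,nm in((s,"scene"),(t,"top")):
    v=im["frame"][:,:,::-1].copy(); v=cv2.resize(v,None,fx=4,fy=4,interpolation=cv2.INTER_CUBIC)
    def d(pts,c): cv2.polylines(v,[np.int32((proj(im,np.array(pts))+.5)*4)],True,c,1)
    d(f((-.015,-.053,.045),(.015,-.053,.045),(.015,.053,.045),(-.015,.053,.045)),(0,255,0))
    for k in(1,2):
      o=.12*k; d(f((0,o-.05,.045),(0,o+.05,.045),(0,o+.05,.095),(0,o-.05,.095)),(255,255,0))
    d(g((0,-.05,.0),(0,.05,.0),(0,.05,.095),(0,-.05,.095)),(255,255,0))
    d(g((.11,-.11,.045),(.11,.11,.045),(-.11,.11,.045),(-.11,-.11,.045)),(0,255,0))
    for x0,y0 in(((310,225),(145,190)) if nm=="scene" else ((195,160),(380,195))):
      big.append(v[y0*4:(y0+110)*4,x0*4:(x0+150)*4])
  a=np.vstack([np.hstack(big[:2]),np.hstack(big[2:])]); cv2.imwrite("pics/ov1.png",cv2.resize(a,(800,586),interpolation=cv2.INTER_AREA))
E
python3 m2.py
```

```text
farR [0.6722 0.003  0.1122] 0.0007420356561157754
nearR [ 0.6381 -0.0026  0.0985] 0.0033892268772203467
farL [0.6473 0.124  0.1134] 0.008630007690576504
nearL [0.6152 0.1214 0.1054] 0.011750032694305126
modguard TL(+y... image) [ 0.4937 -0.34    0.1615] 0.00228907403979416
TR [ 0.4767 -0.2435  0.1595] 0.00150210720537889
scene [[166.4, 235.7], [206.9, 226.1], [166.9, 239.0], [207.6, 229.3]] top [[457.4, 244.8], [420.7, 250.0], [456.7, 241.2], [420.0, 246.4]]
slot origin [0.6639 0.0677 0.0699]
```

View pics/ov1.png

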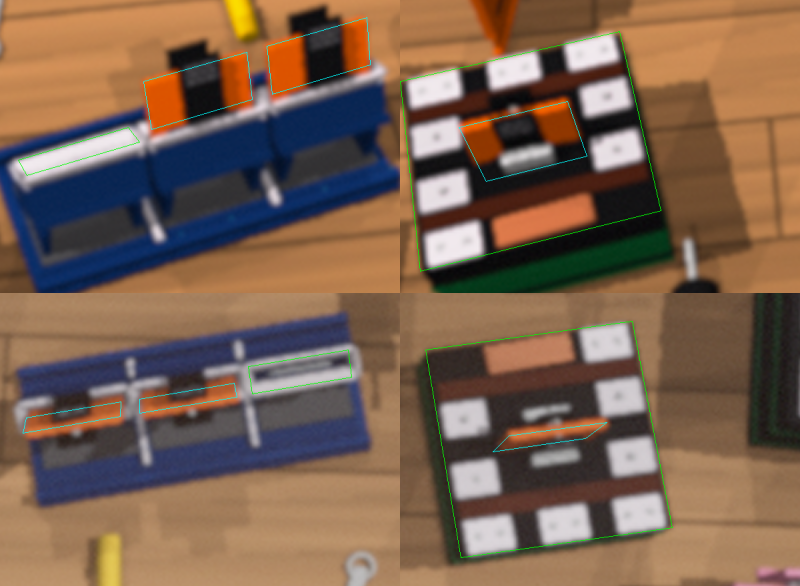

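```bash
cat > m3.py <<'E'
from h import *
np.set_printoptions(precision=4,suppress=True)
t=snap("top");s=snap("scene")
f=Fr((.6639,.0677,.0699),.2,.56)
# per-column top boundary of orange in scene, bottom boundary in top view (both = robot-side top edge, z=.148)
for im,boxes,top in((s,[(355,225,385,280),(405,225,428,280),(388,225,404,270),(434,225,455,260)],1),(t,[(200,190,215,220),(228,190,245,220),(246,185,260,212),(273,185,290,212)],0)):
  Q=[]
  for b in boxes:
    m=max(blobs(im,(5,150,110),(18,255,255),b),key=lambda z:z[1][4])[2]
    for x in np.unique(m[:,0])[2:-2]:
      c=m[m[:,0]==x,1]; Q.append((x,c.min()-.5 if top else c.max()+.5))
  W=onz(im,Q,.148)
  k=np.polyfit(W[:,1],W[:,0],1); e=W[:,0]-np.polyval(k,W[:,1])
  P=f((-.005,.12,.095),(-.005,.24,.095))
  print("slope->yaw",-np.arctan(k[0]),"rms",e.std(),"x err meas-pred at slots",np.polyval(k,P[:,1])-P[:,0],"y range",W[:,1].min(),W[:,1].max(),"pred",f((-.005,.07,.095),(-.005,.29,.095))[:,1])
E
python3 m3.py
```

```text
slope->yaw 0.17012581362429532 rms 0.01135866746828251 x err meas-pred at slots [-0.0087 -0.0051] y range 0.12398791892218927 0.3530337650222369 pred [0.1254 0.3411]
slope->yaw 0.20524195953646915 rms 0.0008836605146761223 x err meas-pred at slots [-0.0024 -0.003 ] y range 0.132497170888888 0.33130798497533254 pred [0.1254 0.3411]
```

Module centre is (0.482, -0.295) with yaw 0.169, and its overlay matches. Slot origin is about (0.6625, 0.0675, 0.070) with yaw 0.203. 

The tool can't be tilted, so the plan is:
1. Carry the guard upright and put its foot in the flared mouth.
2. Release it so it leans between the open fingers.
3. Turn the jaws 90° and press the plate's top edge down the slot.

First move: above the guard.

>>> {"fn": "step_arm", "kwargs": {"plan": [[[0, 0, 40, 0.12, 100], [20, 10, 70, 0.24, 100], [60, 40, 90, 0.36, 100], [95, 65, 90, 0.49, 100], [130, 90, 90, 0.61, 100], [165, 115, 90, 0.73, 100], [200, 140, 90, 0.85, 100], [235, 165, 90, 0.97, 100]]]}}

```text
time: 1.07
tool_pos: [0.3724, -0.3731, 0.2959]
ee_rot: [3.141, 0.001, 1.253]
wrist_force: [1.0, -0.7, 0.3]
width: 0.0941
```

>>> {"fn": "step_arm", "kwargs": {"plan": [[[35, 25, 0, 0.12, 100], [65, 45, 0, 0.25, 100], [90, 65, 0, 0.37, 100], [96, 69, 0, 0.49, 100], [96, 69, 0, 0.49, 100], [96, 69, 0, 0.49, 100]]]}}

```text
time: 1.57
tool_pos: [0.4672, -0.3053, 0.2953]
ee_rot: [-3.141, 0.0, 1.736]
wrist_force: [0.7, -0.3, 0.7]
width: 0.0943
```

>>> {"fn": "step_arm", "kwargs": {"plan": [[[15, 11, -30, 0.0, 100], [15, 11, -60, 0.0, 100], [15, 11, -60, 0.0, 100], [15, 11, -60, 0, 100]]]}}

```text
time: 1.9
tool_pos: [0.4801, -0.2948, 0.2336]
ee_rot: [-3.138, -0.003, 1.734]
wrist_force: [1.0, 0.2, 1.0]
width: 0.094
```

>>> {"fn": "step_arm", "kwargs": {"plan": [[[2, 0, -35, 0.0, 100], [2, 0, -65, 0.0, 100], [2, 0, -90, 0.0, 100], [2, 0, -102, 0, 100], [2, 0, -102, 0, 100], [2, 0, -102, 0, 100]]]}}

```text
time: 2.4
tool_pos: [0.4845, -0.2957, 0.1356]
ee_rot: [3.14, 0.002, 1.736]
wrist_force: [0.2, -0.0, 0.7]
width: 0.0938
```

```bash
python3 - <<'E'
from h import *
o=robot.get_obs(); print(o["tool_pos"],o["ee_rot"],o["wrist_force"])
s=snap("scene");t=snap("top")
c=lambda im,x,y:cv2.resize(im["frame"][y:y+100,x:x+133,::-1],(400,300),interpolation=cv2.INTER_CUBIC)
cv2.imwrite("pics/g1.png",np.hstack([c(s,120,170),c(t,370,190)]))
E
```

```text
[ 0.4844788  -0.29572556  0.13558894] [3.13977692e+00 2.01613215e-03 1.73621855e+00] [ 0.21446234 -0.03519592  0.6706237 ]
```

View pics/g1.png

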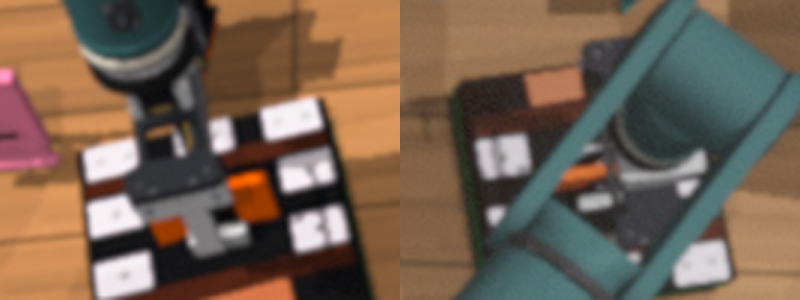

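The open fingers straddle the guard at mid-width (crop 205,225), clear of the catches. Closing now.

>>> {"fn": "step_arm", "kwargs": {"plan": [[[-2, 1, -4, 0, 60], [-2, 1, -4, 0, 40], [-2, 1, -4, 0, 10], [-2, 1, -4, 0, 10], [-2, 1, -4, 0, 10], [-2, 1, -4, 0, 10], [-2, 1, -4, 0, 10], [-2, 1, -4, 0, 10]]]}}

```text
time: 3.17
tool_pos: [0.482, -0.2935, 0.1295]
ee_rot: [3.142, -0.0, 1.738]
wrist_force: [-0.4, -0.6, -0.2]
width: 0.044
```

>>> {"fn": "step_arm", "kwargs": {"plan": [[[0, 0, 1, 0, 10], [0, 0, 1, 0, 10], [0, 0, 1, 0, 10], [0, 0, 1, 0, 10], [0, 0, 1, 0, 10], [0, 0, 1, 0, 10], [0, 0, 1, 0, 10], [0, 0, 1, 0, 10]]]}}

```text
time: 3.83
tool_pos: [0.4822, -0.2936, 0.1308]
ee_rot: [3.141, 0.0, 1.738]
wrist_force: [-0.2, -0.7, 1.5]
width: 0.0178
```

>>> {"fn": "step_arm", "kwargs": {"plan": [[[0, 0, 0, 0, 5], [0, 0, 0, 0, 5], [0, 0, 3, 0, 5], [0, 0, 6, 0, 5], [0, 0, 10, 0, 5], [0, 0, 15, 0, 5], [0, 0, 20, 0, 5]]]}}

```text
time: 4.42
tool_pos: [0.4819, -0.2934, 0.1506]
ee_rot: [-3.141, -0.0, 1.738]
wrist_force: [0.6, 0.0, -1.6]
width: 0.0176
```

>>> {"fn": "step_arm", "kwargs": {"plan": [[[0, 0, 20, 0, 5], [0, 0, 45, 0, 5], [0, 0, 75, 0, 5], [0, 0, 110, 0, 5], [0, 0, 145, 0, 5], [0, 0, 165, 0, 5], [0, 0, 165, 0, 5], [0, 0, 165, 0, 5]]]}}

```text
time: 5.08
tool_pos: [0.4824, -0.2938, 0.3168]
ee_rot: [3.139, 0.002, 1.738]
wrist_force: [-0.9, 0.0, -2.6]
width: 0.017
```

```bash
python3 - <<'E'
from h import *
o=robot.get_obs(); print(o["tool_pos"],o["ee_rot"],o["wrist_force"],o["width"])
s=snap("scene");
cv2.imwrite("pics/g2.png",cv2.resize(s["frame"][60:320,40:300,::-1],(560,560),interpolation=cv2.INTER_CUBIC))
E
```

```text
[ 0.48243135 -0.29382806  0.31683562] [3.13927327e+00 2.43530330e-03 1.73774337e+00] [-0.89526746  0.03316806 -2.57010449] 0.017020420688908404
```

View pics/g2.png

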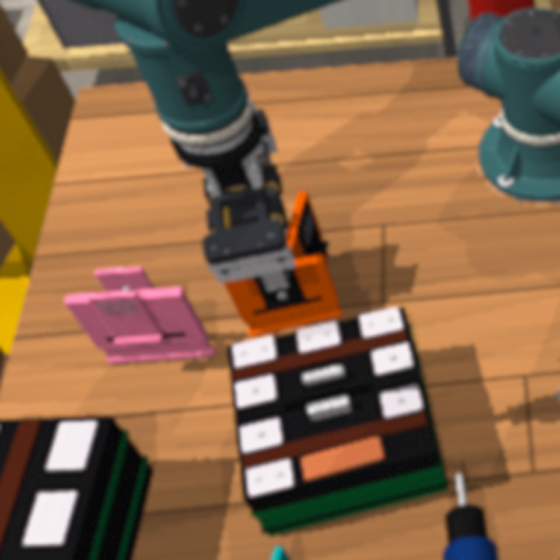

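The guard is held upright and out (crop 285,300), and the module's catches are empty. Carrying it to above the slot mouth.

>>> {"fn": "step_arm", "kwargs": {"plan": [[[12, 27, 0, 0, 5], [28, 62, 0, 0, 5], [45, 100, 0, 0.01, 5], [61, 136, 0, 0.02, 5], [77, 171, 0, 0.03, 5], [93, 206, 0, 0.036, 5], [109, 242, 0, 0.036, 5], [125, 278, 0, 0.036, 5]]]}}

```text
time: 5.8
tool_pos: [0.6066, -0.0136, 0.3118]
ee_rot: [-3.136, -0.002, 1.774]
wrist_force: [0.8, -0.7, -1.6]
width: 0.0174
```

>>> {"fn": "step_arm", "kwargs": {"plan": [[[15, 34, 0, 0, 5], [28, 62, 0, 0, 5], [36, 79, 0, 0, 5], [36, 79, 0, 0, 5], [36, 79, -20, 0, 5], [36, 79, -40, 0, 5], [36, 79, -50, 0, 5], [36, 79, -50, 0, 5]]]}}

```text
time: 6.47
tool_pos: [0.6408, 0.0628, 0.2595]
ee_rot: [-3.131, -0.002, 1.773]
wrist_force: [-0.2, 0.1, -1.8]
width: 0.0177
```

```bash
python3 - <<'E'
from h import *
o=robot.get_obs(); print(o["tool_pos"],o["ee_rot"],o["wrist_force"],o["width"])
s=snap("scene");t=snap("top")
c=lambda im,x,y:cv2.resize(im["frame"][y:y+150,x:x+200,::-1],(400,300),interpolation=cv2.INTER_CUBIC)
cv2.imwrite("pics/g3.png",np.hstack([c(s,260,150),c(t,220,130)]))
E
```

```text
[0.64082998 0.06277102 0.25945596] [-3.13115118e+00 -1.71729049e-03  1.77302301e+00] [-0.15368947  0.09842473 -1.84016601] 0.01767872621886301
```

View pics/g3.png

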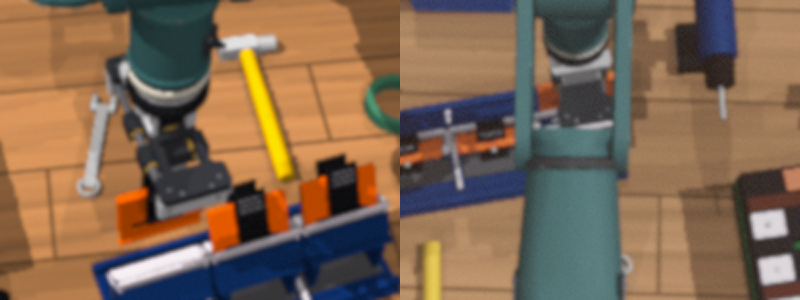

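The guard hangs over the empty mouth, with its foot line at crop (160,238) and the rim at (155,265). Lowering into the flare.

>>> {"fn": "step_arm", "kwargs": {"plan": [[[2, 1, -25, 0, 5], [2, 1, -45, 0, 5], [2, 1, -60, 0, 5], [2, 1, -68, 0, 5], [2, 1, -72, 0, 5], [2, 1, -75, 0, 5], [2, 1, -78, 0, 5], [2, 1, -78, 0, 5]]]}}

```text
time: 7.23
tool_pos: [0.6454, 0.0644, 0.1883]
ee_rot: [3.14, 0.0, 1.774]
wrist_force: [0.2, 0.1, -2.0]
width: 0.017
```

>>> {"fn": "step_arm", "kwargs": {"plan": [[[-1, 0, -2, 0, 5], [-2, 0, -4, 0, 5], [-2, 0, -6, 0, 5], [-2, 0, -8, 0, 5], [-2, 0, -9, 0, 5], [-2, 0, -9, 0, 5]]]}}

```text
time: 7.73
tool_pos: [0.6428, 0.0645, 0.178]
ee_rot: [-3.141, -0.0, 1.774]
wrist_force: [0.1, 0.4, -1.5]
width: 0.0172
```

>>> {"fn": "step_arm", "kwargs": {"plan": [[[0, 0, -1, 0, 5], [0, 0, -2, 0, 5], [0, 0, -3, 0, 5], [0, 0, -4, 0, 5], [0, 0, -4, 0, 5]]]}}

```text
time: 8.15
tool_pos: [0.6429, 0.0645, 0.1741]
ee_rot: [-3.141, -0.0, 1.774]
wrist_force: [0.2, 0.2, -2.0]
width: 0.0171
```

>>> {"fn": "step_arm", "kwargs": {"plan": [[[0, 0, -1, 0, 5], [0, 0, -2, 0, 5], [0, 0, -2, 0, 20], [0, 0, -2, 0, 30], [0, 0, -2, 0, 40], [0, 0, -2, 0, 50], [0, 0, -2, 0, 50], [0, 0, -2, 0, 50]]]}}

```text
time: 8.82
tool_pos: [0.6434, 0.0645, 0.1732]
ee_rot: [3.14, 0.0, 1.774]
wrist_force: [0.6, 1.4, -0.3]
width: 0.0461
```

```bash
python3 - <<'E'
from h import *
o=robot.get_obs(); print(o["tool_pos"],o["ee_rot"],o["wrist_force"],o["width"])
s=snap("scene")
cv2.imwrite("pics/g4.png",cv2.resize(s["frame"][200:320,280:400,::-1],(480,480),interpolation=cv2.INTER_CUBIC))
E
```

```text
[0.64337283 0.06451518 0.17318321] [3.14020000e+00 2.39148524e-04 1.77381820e+00] [ 0.58638311  1.35190817 -0.27904736] 0.046073913066689766
```

View pics/g4.png

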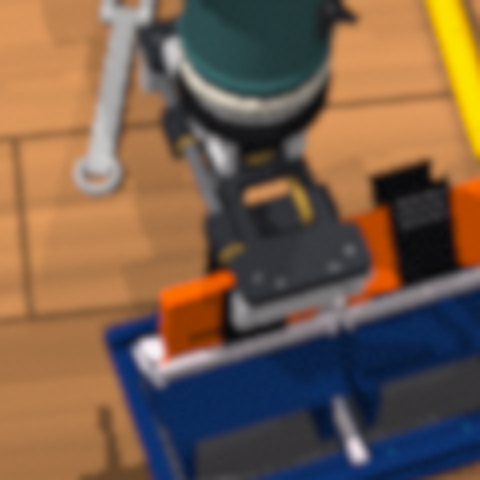

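The guard stands in the mouth, released (crop 195,310). Now I'll widen the jaws and move them towards the robot and down, so it leans with the near finger as backstop.

>>> {"fn": "step_arm", "kwargs": {"plan": [[[-3, -1, 0, 0, 76], [-6, -1, 0, 0, 76], [-10, -2, -3, 0, 76], [-14, -3, -7, 0, 76], [-18, -4, -11, 0, 76], [-22, -5, -15, 0, 76], [-26, -5, -19, 0, 76], [-26, -5, -20, 0, 76]]]}}

```text
time: 9.53
tool_pos: [0.6162, 0.0594, 0.152]
ee_rot: [-3.141, -0.0, 1.774]
wrist_force: [0.4, -0.2, 1.4]
width: 0.0715
```

```bash
python3 - <<'E'
from h import *
o=robot.get_obs(); print(o["tool_pos"],o["ee_rot"],o["wrist_force"],o["width"])
s=snap("scene")
cv2.imwrite("pics/g5.png",cv2.resize(s["frame"][200:320,280:400,::-1],(480,480),interpolation=cv2.INTER_CUBIC))
E
```

```text
[0.61616745 0.05940523 0.15196357] [-3.14103289e+00 -7.51543680e-05  1.77371000e+00] [ 0.43291622 -0.22825321  1.37422886] 0.07154562146834102
```

View pics/g5.png

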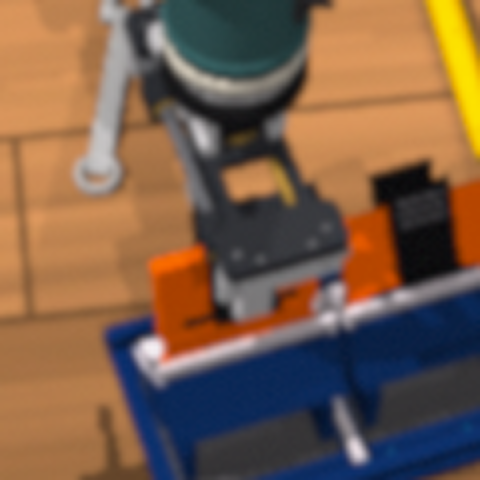

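The guard now leans towards the robot, with its top-left corner moved from crop (160,290) to (150,262). I'll measure the lean numerically.

```bash
cat > m4.py <<'E'
from h import *
s=snap("scene"); np.set_printoptions(precision=1,suppress=True)
o=Fr((.6625,.0675,.07),.203,.56)
b=max(blobs(s,(5,150,110),(18,255,255),(300,225,345,300)),key=lambda z:z[1][4])[2].astype(float)
print("top-left corner",b[np.argmin(b@[1,1])],"left-bottom",b[np.argmin(b@[1,-.6])], "n",len(b))
for k in(.2,.3,.4,.5,.56,.65,.75):
  print(k,*[ (st,proj(s,Fr(o((0,0,st/1000))[0],.203,k)((-.005,-.05,.095)))[0]) for st in(35,30,25,17,11,0)])
E
python3 m4.py
```

```text
top-left corner [316. 263.] left-bottom [322. 288.] n 427
0.2 (35, array([316.1, 262.4])) (30, array([316.5, 264.3])) (25, array([316.9, 266.2])) (17, array([317.5, 269.2])) (11, array([318. , 271.5])) (0, array([318.8, 275.6]))
0.3 (35, array([314.9, 259.8])) (30, array([315.3, 261.7])) (25, array([315.7, 263.6])) (17, array([316.3, 266.6])) (11, array([316.8, 268.9])) (0, array([317.6, 273. ]))
0.4 (35, array([313.7, 257.5])) (30, array([314.1, 259.4])) (25, array([314.5, 261.3])) (17, array([315.1, 264.3])) (11, array([315.6, 266.5])) (0, array([316.5, 270.6]))
0.5 (35, array([312.7, 255.6])) (30, array([313.1, 257.5])) (25, array([313.5, 259.4])) (17, array([314.1, 262.4])) (11, array([314.5, 264.6])) (0, array([315.4, 268.7]))
0.56 (35, array([312.1, 254.7])) (30, array([312.5, 256.5])) (25, array([312.9, 258.4])) (17, array([313.5, 261.4])) (11, array([313.9, 263.6])) (0, array([314.8, 267.7]))
0.65 (35, array([311.2, 253.5])) (30, array([311.6, 255.4])) (25, array([312. , 257.2])) (17, array([312.7, 260.2])) (11, array([313.1, 262.4])) (0, array([314. , 266.4]))
0.75 (35, array([310.4, 252.6])) (30, array([310.8, 254.4])) (25, array([311.2, 256.3])) (17, array([311.8, 259.2])) (11, array([312.3, 261.4])) (0, array([313.1, 265.4]))
```

>>> {"fn": "step_arm", "kwargs": {"plan": [[[0, 0, 4, 0, 76], [-2, 0, 4, 0, 76], [-5, -1, 4, 0, 76], [-8, -2, 4, 0, 76], [-11, -2, 4, 0, 76], [-11, -2, 4, 0, 76]]]}}

```text
time: 10.13
tool_pos: [0.6055, 0.0575, 0.1566]
ee_rot: [-3.142, -0.0, 1.774]
wrist_force: [-0.2, 0.2, 0.1]
width: 0.0713
```

```bash
python3 m4.py|head -1; python3 -c "
from h import *
o=robot.get_obs(); print(o['tool_pos'],o['wrist_force'])"
```

```text
top-left corner [313. 260.] left-bottom [320. 287.] n 518
[0.60573436 0.05747947 0.15661379] [-0.63937585 -0.44890079  0.03377939]
```

The corner at (313,260) matches a 0.56 lean with the foot about 17–20 mm above the floor, so it has slid down to the clips. Retreating straight up, then turning the jaws across the guard's width.

>>> {"fn": "step_arm", "kwargs": {"plan": [[[0, 0, 5, 0, 76], [0, 0, 12, 0, 76], [0, 0, 25, 0, 76], [0, 0, 40, 0, 76], [0, 0, 60, 0, 76], [0, 0, 80, 0, 76], [0, 0, 90, 0, 76]]]}}

```text
time: 10.77
tool_pos: [0.6072, 0.0575, 0.2512]
ee_rot: [3.135, 0.001, 1.774]
wrist_force: [-0.3, -0.6, 0.3]
width: 0.0716
```

```bash
python3 m4.py|head -1; python3 - <<'E'
from h import *
s=snap("scene");t=snap("top")
c=lambda im,x,y:cv2.resize(im["frame"][y:y+105,x:x+140,::-1],(400,300),interpolation=cv2.INTER_CUBIC)
cv2.imwrite("pics/g6.png",np.hstack([c(s,290,210),c(t,215,150)]))
E
```

```text
top-left corner [313. 260.] left-bottom [320. 287.] n 521
```

View pics/g6.png

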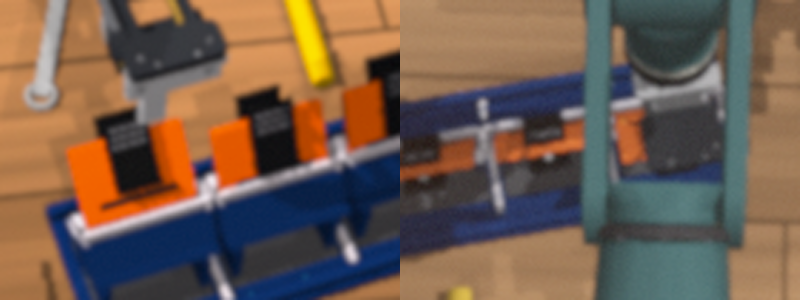

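The guard leans parallel to its two neighbours and sits about 20 mm proud (crop 135,170). Turning 90°, with the jaws opened to 60 mm to press on the plate edge either side of the tabs.

>>> {"fn": "step_arm", "kwargs": {"plan": [[[0, 0, 0, -0.12, 64], [0, 0, 0, -0.24, 64], [0, 0, 0, -0.36, 64], [0, 0, 0, -0.48, 64], [0, 0, 0, -0.6, 64], [0, 0, 0, -0.72, 64], [0, 0, 0, -0.84, 64], [0, 0, 0, -0.96, 64]]]}}

```text
time: 11.58
tool_pos: [0.6053, 0.0575, 0.2444]
ee_rot: [-3.139, 0.002, 0.808]
wrist_force: [0.6, -0.2, 0.1]
width: 0.0604
```

>>> {"fn": "step_arm", "kwargs": {"plan": [[[0, 0, 0, -0.12, 64], [0, 0, 0, -0.24, 64], [0, 0, 0, -0.36, 64], [0, 0, 0, -0.48, 64], [0, 0, 0, -0.6, 64], [0, 0, -20, -0.61, 64], [0, 0, -40, -0.61, 64], [0, 0, -40, -0.61, 64]]]}}

```text
time: 12.25
tool_pos: [0.6031, 0.0575, 0.1998]
ee_rot: [-3.139, 0.011, 0.204]
wrist_force: [-0.3, 0.1, -1.4]
width: 0.06
```

>>> {"fn": "step_arm", "kwargs": {"plan": [[[1, -1, -8, 0, 64], [3, -1, -16, 0, 64], [3, -1, -22, 0, 64], [3, -1, -26, 0, 64], [3, -1, -28, 0, 64], [3, -1, -30, 0, 64], [3, -1, -30, 0, 64]]]}}

```text
time: 12.83
tool_pos: [0.609, 0.0565, 0.1765]
ee_rot: [3.142, -0.0, 0.204]
wrist_force: [0.6, 0.7, 0.1]
width: 0.0602
```

>>> {"fn": "step_arm", "kwargs": {"plan": [[[-3, -1, 0, 0, 64], [-3, -1, -2, 0, 64], [-2, 0, -4, 0, 64], [-1, 0, -6, 0, 64], [0, 0, -8, 0, 64], [0, 0, -9, 0, 64], [0, 0, -9, 0, 64]]]}}

```text
time: 13.42
tool_pos: [0.6089, 0.0565, 0.1669]
ee_rot: [-3.142, 0.001, 0.204]
wrist_force: [0.4, -1.4, 0.5]
width: 0.0598
```

>>> {"fn": "step_arm", "kwargs": {"plan": [[[1, 0, -2, 0, 64], [2, 0, -3, 0, 64], [2, 0, -4, 0, 64], [3, 1, -5, 0, 64], [3, 1, -6, 0, 64], [3, 1, -6, 0, 64]]]}}

```text
time: 13.92
tool_pos: [0.612, 0.0576, 0.1612]
ee_rot: [3.142, 0.0, 0.204]
wrist_force: [-0.3, -0.1, 0.2]
width: 0.0601
```

```bash
python3 m4.py|head -1; python3 - <<'E'
from h import *
o=robot.get_obs(); print(o["tool_pos"],o["wrist_force"],o["wrist_torque"])
s=snap("scene");t=snap("top")
c=lambda im,x,y:cv2.resize(im["frame"][y:y+105,x:x+140,::-1],(400,300),interpolation=cv2.INTER_CUBIC)
cv2.imwrite("pics/g7.png",np.hstack([c(s,290,200),c(t,215,150)]))
E
```

```text
top-left corner [313. 260.] left-bottom [320. 287.] n 456
[0.61196241 0.05751995 0.16131528] [-0.25079628 -0.73325874  0.21148867] [-0.02072026  0.00890791 -0.02960342]
```

View pics/g7.png

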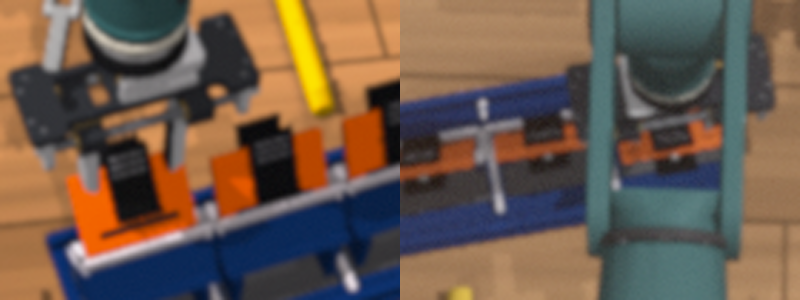

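The fingertips (crop 95,185 and 178,160) have passed in front of the plate's far face. The guard leans a few degrees more than nominal, because of play in the slot. I'll raise, shift 13 mm towards the robot and come down onto the edge.

>>> {"fn": "step_arm", "kwargs": {"plan": [[[0, 0, 8, 0, 64], [0, 0, 18, 0, 64], [-5, -1, 18, 0, 64], [-13, -3, 18, 0, 64], [-13, -3, 18, 0, 64], [-13, -3, 12, 0, 64], [-13, -3, 7, 0, 64], [-13, -3, 7, 0, 64]]]}}

```text
time: 14.73
tool_pos: [0.5979, 0.0545, 0.1662]
ee_rot: [-3.141, 0.004, 0.204]
wrist_force: [-0.9, 0.2, -0.2]
width: 0.0601
```

>>> {"fn": "step_arm", "kwargs": {"plan": [[[0, 0, -1, 0, 64], [0, 0, -2, 0, 64], [0, 0, -3, 0, 64], [0, 0, -4, 0, 64], [0, 0, -5, 0, 64], [0, 0, -6, 0, 64], [0, 0, -6, 0, 64]]]}}

```text
time: 15.32
tool_pos: [0.599, 0.0545, 0.1622]
ee_rot: [3.142, 0.0, 0.204]
wrist_force: [-0.2, -0.2, -0.5]
width: 0.06
```

>>> {"fn": "step_arm", "kwargs": {"plan": [[[0, 0, -1, 0, 64], [0, 0, -2, 0, 64], [0, 0, -3, 0, 64], [0, 0, -4, 0, 64], [0, 0, -5, 0, 64], [0, 0, -5, 0, 64]]]}}

```text
time: 15.82
tool_pos: [0.5989, 0.0545, 0.1572]
ee_rot: [-3.142, 0.0, 0.204]
wrist_force: [0.4, 0.2, -0.7]
width: 0.0602
```

```bash
python3 - <<'E'
from h import *
np.set_printoptions(precision=4,suppress=True)
s=snap("scene");t=snap("top")
for c,st,p in blobs(t,(3,120,90),(20,255,255),(285,170,345,220),8):
    print(st,np.round(cv2.boxPoints(cv2.minAreaRect(p.astype(np.float32))),1).tolist())
b=blobs(s,(3,120,90),(20,255,255),(300,225,365,300),8)
for c,st,p in b: print("s",st,np.round(cv2.boxPoints(cv2.minAreaRect(p.astype(np.float32))),1).tolist())
o=Fr((.6625,.0675,.07),.203,.56)
for k,st in((.56,20),(.6,18),(.65,17),(.7,15),(.75,12)):
  g=Fr(o((0,0,st/1000))[0],.203,k); P=g((-.005,-.05,.095),(.005,-.05,.095),(.005,.05,.095)); print(k,st,proj(s,P).round(1).tolist(),proj(t,P).round(1).tolist(),P[1])
print("tips",proj(s,robot.get_obs()["tool_pos"]),proj(t,robot.get_obs()["tool_pos"]))
c=lambda im,x,y:cv2.resize(im["frame"][y:y+75,x:x+75,::-1],(400,400),interpolation=cv2.INTER_CUBIC)
cv2.imwrite("pics/g8.png",np.hstack([c(s,300,235),c(t,270,160)]))
E
```

```text
[293 198  35   9  96] [[292.5, 203.60000610351562], [326.5, 196.39999389648438], [327.3999938964844, 201.0], [293.3999938964844, 208.10000610351562]]
s [319 226   6   6  28] [[319.0, 226.0], [324.0, 226.0], [324.0, 231.0], [319.0, 231.0]]
s [360 226   5   5  19] [[360.0, 226.0], [364.0, 226.0], [364.0, 230.0], [360.0, 230.0]]
s [323 231  23  10  97] [[322.29998779296875, 236.60000610351562], [344.79998779296875, 230.39999389648438], [346.0, 234.5], [323.5, 240.6999969482422]]
s [ 300  233   65   67 1876] [[287.5, 254.5], [364.0, 233.0], [377.20001220703125, 279.79998779296875], [300.70001220703125, 301.29998779296875]]
0.56 20 [[313.3, 260.3], [314.3, 262.1], [354.8, 250.4]] [[328.1, 195.5], [327.6, 192.0], [290.9, 198.2]] [0.6169 0.0071 0.1701]
0.6 18 [[313.0, 260.5], [314.1, 262.1], [354.4, 250.4]] [[328.2, 196.6], [327.7, 193.1], [291.1, 199.4]] [0.6147 0.0066 0.1665]
0.65 17 [[312.7, 260.2], [313.6, 261.6], [353.8, 250.0]] [[328.3, 198.1], [327.9, 194.7], [291.4, 200.9]] [0.6113 0.0059 0.1631]
0.7 15 [[312.4, 260.4], [313.3, 261.6], [353.3, 250.1]] [[328.4, 199.4], [328.0, 196.1], [291.6, 202.3]] [0.6086 0.0054 0.1586]
0.75 12 [[312.2, 261.1], [313.1, 262.1], [352.9, 250.6]] [[328.5, 200.6], [328.1, 197.4], [291.8, 203.6]] [0.6065 0.0049 0.1531]
tips [[333.5493 256.2425]] [[309.7534 199.1543]]
```

View pics/g8.png

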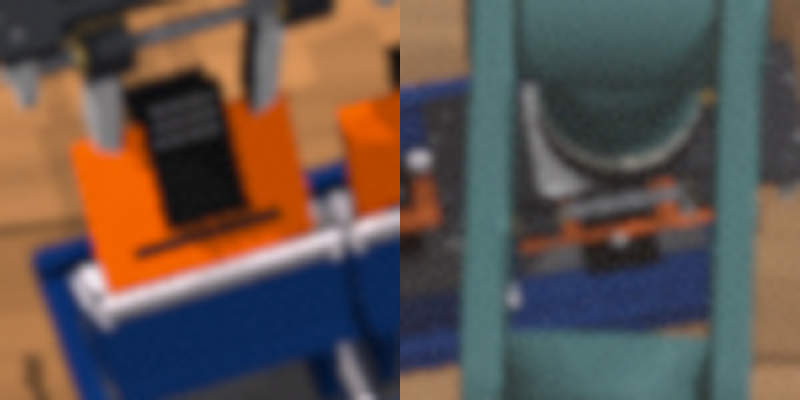

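The lower edge of the orange blob at top (327,201) gives a lean of about 0.73 with the foot about 13 mm up. Pressing vertically on a plate leaning that far could jam it. The fingers are right beside the far tab's protruding top (left crop 105,120 and 262,80), so I'll close on that tab's 40 mm side edges. That gives a pivot grip with which I can straighten the guard and press along the slot.

>>> {"fn": "step_arm", "kwargs": {"plan": [[[0, 0, 1, 0, 50], [0, 0, 1, 0, 45], [0, 0, 1, 0, 35], [0, 0, 1, 0, 30], [0, 0, 1, 0, 30], [0, 0, 1, 0, 30], [0, 0, 1, 0, 30]]]}}

```text
time: 16.5
tool_pos: [0.599, 0.0546, 0.1586]
ee_rot: [-3.142, 0.0, 0.204]
wrist_force: [-1.5, -0.6, 0.5]
width: 0.0398
```

Gripped at 39.8 mm, which is the tab's width. Swinging it upright to the slot's lean, then checking force.

>>> {"fn": "step_arm", "kwargs": {"plan": [[[3, 1, 2, 0, 30], [6, 1, 3, 0, 30], [9, 2, 5, 0, 30], [12, 2, 6, 0, 30], [15, 3, 7, 0, 30], [15, 3, 7, 0, 30]]]}}

```text
time: 17.0
tool_pos: [0.6144, 0.0578, 0.1663]
ee_rot: [-3.141, -0.0, 0.204]
wrist_force: [-5.0, 0.0, 3.9]
width: 0.0395
```

```bash
python3 m4.py|head -1; python3 - <<'E'
from h import *
t=snap("top"); o=robot.get_obs(); print(o["tool_pos"],o["wrist_force"],o["wrist_torque"],o["width"])
for c,st,p in blobs(t,(3,120,90),(20,255,255),(285,170,345,220),8):
    print(st,np.round(cv2.boxPoints(cv2.minAreaRect(p.astype(np.float32))),1).tolist())
E
```

```text
top-left corner [314. 262.] left-bottom [321. 289.] n 433
[0.61407381 0.0576833  0.16606004] [-4.72270603 -0.11257597  4.51287256] [0.05958245 1.14108973 0.05192216] 0.03956512533614331
[291 192  37  11 166] [[290.5, 195.1999969482422], [326.8999938964844, 191.60000610351562], [327.6000061035156, 198.60000610351562], [291.20001220703125, 202.3000030517578]]
```

>>> {"fn": "step_arm", "kwargs": {"plan": [[[1, 0, -1, 0, 30], [1, 0, -2, 0, 30], [2, 0, -3, 0, 30], [2, 0, -4, 0, 30], [3, 1, -5, 0, 30], [4, 1, -6, 0, 30], [4, 1, -7, 0, 30], [4, 1, -7, 0, 30]]]}}

```text
time: 17.77
tool_pos: [0.6185, 0.0584, 0.157]
ee_rot: [3.141, 0.0, 0.204]
wrist_force: [-0.4, -0.4, -1.1]
width: 0.0394
```

>>> {"fn": "step_arm", "kwargs": {"plan": [[[1, 0, -1, 0, 30], [1, 0, -2, 0, 30], [2, 0, -3, 0, 30], [2, 0, -4, 0, 30], [3, 1, -5, 0, 30], [3, 1, -5, 0, 30]]]}}

```text
time: 18.27
tool_pos: [0.6203, 0.0589, 0.1563]
ee_rot: [3.14, 0.0, 0.203]
wrist_force: [-7.3, -1.4, 7.9]
width: 0.0397
```

```bash
python3 m4.py|head -1; python3 - <<'E'
from h import *
t=snap("top"); o=robot.get_obs(); print(o["tool_pos"],o["wrist_force"],o["wrist_torque"],o["width"])
for c,st,p in blobs(t,(3,120,90),(20,255,255),(285,170,345,220),8):
    print(st,np.round(cv2.boxPoints(cv2.minAreaRect(p.astype(np.float32))),1).tolist())
E
```

```text
top-left corner [314. 267.] left-bottom [320. 288.] n 313
[0.6202983  0.058907   0.15626779] [-6.89488737 -1.12020829  8.04619048] [-0.39027308  1.46274307 -0.01417505] 0.039011800751333994
[292 191  35  11 167] [[291.3999938964844, 194.10000610351562], [325.8999938964844, 190.5], [326.70001220703125, 197.5], [292.1000061035156, 201.10000610351562]]
```

The corner at (314,267) and the TCP shift (+22, -2 mm from the grip) both match home within 1–2 mm. Pressing a little further to confirm it's on the floor.

>>> {"fn": "step_arm", "kwargs": {"plan": [[[1, 0, -1, 0, 30], [1, 0, -2, 0, 30], [2, 0, -3, 0, 30], [2, 0, -4, 0, 30], [2, 0, -4, 0, 30]]]}}

```text
time: 18.78
tool_pos: [0.6215, 0.0591, 0.1563]
ee_rot: [3.14, -0.001, 0.204]
wrist_force: [-13.1, -2.0, 20.6]
width: 0.0388
```

Resistance is 24 N with no further travel, above the 12–18 N clip force, so it looks bottomed. Easing off, opening and retreating.

>>> {"fn": "step_arm", "kwargs": {"plan": [[[-2, 0, 4, 0, 30], [-2, 0, 4, 0, 45], [-2, 0, 4, 0, 60], [-2, 0, 4, 0, 64], [-2, 0, 4, 0, 64], [-2, 0, 4, 0, 64], [-2, 0, 6, 0, 64], [-2, 0, 12, 0, 64]]]}}

```text
time: 19.45
tool_pos: [0.6204, 0.0595, 0.1602]
ee_rot: [-3.141, 0.003, 0.204]
wrist_force: [0.1, -0.4, 0.3]
width: 0.0597
```

>>> {"fn": "step_arm", "kwargs": {"plan": [[[0, 0, 20, 0, 64], [0, 0, 50, 0, 64], [0, 0, 80, 0, 64], [-30, 0, 110, 0, 64], [-70, -20, 130, 0, 64], [-110, -50, 140, 0, 64], [-140, -80, 140, 0, 64], [-160, -110, 140, 0, 64]]]}}

```text
time: 20.12
tool_pos: [0.4667, -0.0416, 0.3039]
ee_rot: [3.14, -0.004, 0.207]
wrist_force: [1.6, -1.2, -0.2]
width: 0.0599
```

```bash
python3 m4.py|head -1; sed -i 's/(-.005,-.05,.095)/(-.005,-.05,.095)/' m4.py; python3 - <<'E'
from h import *
np.set_printoptions(precision=4,suppress=True)
s=snap("scene","pics/end_s.png");t=snap("top","pics/end_t.png"); o=robot.get_obs(); print(o["tool_pos"],o["wrist_force"],o["width"])
lo,hi=(3,150,110),(18,255,255)
bs=[b for b in blobs(t,lo,hi,(195,180,340,220),60)]
for c,st,p in bs: print("top",c,st,np.round(cv2.boxPoints(cv2.minAreaRect(p.astype(np.float32))),1).tolist())
for c,st,p in blobs(s,lo,hi,(300,225,455,285),60): print("scene",c,st,np.round(cv2.boxPoints(cv2.minAreaRect(p.astype(np.float32))),1).tolist())
f=Fr((.6625,.0675,.07),.203,.56)
for st in(0,.011,.017):
  for k in range(3): print(st,k,"top/scene px of top edge corners",proj(t,f((-.005,.12*k-.05,.095+st*(k==0)),(-.005,.12*k+.05,.095+st*(k==0)))).round(1).tolist(),proj(s,f((-.005,.12*k-.05,.095+st*(k==0)),(-.005,.12*k+.05,.095+st*(k==0)))).round(1).tolist())
E
```

```text
top-left corner [315. 265.] left-bottom [320. 288.] n 353
[ 0.4672 -0.0432  0.303 ] [ 0.2893  0.2646 -0.2249] 0.05995705444225309
top [308.1541 193.4731] [291 185  36  17 279] [[290.20001220703125, 190.10000610351562], [324.6000061035156, 184.0], [326.6000061035156, 195.5], [292.29998779296875, 201.60000610351562]]
top [266.1791 199.6978] [249 192  35  15 268] [[247.6999969482422, 197.1999969482422], [281.8999938964844, 191.3000030517578], [283.6000061035156, 201.3000030517578], [249.39999389648438, 207.1999969482422]]
top [223.0254 207.1413] [204 199  37  16 276] [[202.60000610351562, 204.89999389648438], [239.89999389648438, 198.5], [241.60000610351562, 208.39999389648438], [204.3000030517578, 214.8000030517578]]
scene [444.6897 240.3563] [438 229  17  24 261] [[437.5, 229.5], [453.6000061035156, 228.1999969482422], [455.5, 251.0], [439.3999938964844, 252.3000030517578]]
scene [408.6273 250.3744] [392 237  33  30 601] [[388.6000061035156, 244.39999389648438], [421.79998779296875, 234.10000610351562], [428.70001220703125, 256.5], [395.3999938964844, 266.70001220703125]]
scene [370.4
[... 834 characters left out ...]
, 208.3], [203.6, 214.5]] [[408.5, 240.4], [445.6, 229.6]]
0.011 0 top/scene px of top edge corners [[327.7, 194.5], [291.3, 200.8]] [[313.9, 263.6], [354.0, 252.0]]
0.011 1 top/scene px of top edge corners [[283.8, 200.8], [247.4, 207.0]] [[362.5, 253.8], [400.9, 242.6]]
0.011 2 top/scene px of top edge corners [[240.1, 208.3], [203.6, 214.5]] [[408.5, 240.4], [445.6, 229.6]]
0.017 0 top/scene px of top edge corners [[327.9, 195.2], [291.4, 201.4]] [[313.5, 261.4], [353.6, 249.8]]
0.017 1 top/scene px of top edge corners [[283.8, 200.8], [247.4, 207.0]] [[362.5, 253.8], [400.9, 242.6]]
0.017 2 top/scene px of top edge corners [[240.1, 208.3], [203.6, 214.5]] [[408.5, 240.4], [445.6, 229.6]]
```

Rough corners match the neighbours in the scene view, but the top view shows the edge about 1.7 px towards the robot. I'll compare the three guards' edges the same way, column by column.

```bash
cat > m5.py <<'E'
from h import *
np.set_printoptions(precision=2,suppress=True)
s=snap("scene");t=snap("top")
f=Fr((.6625,.0675,.07),.203,.56)
def edge(im,k,y0,y1,top,g):
    a,b=sorted(proj(im,g((-.005,.12*k+y0,.095),(-.005,.12*k+y1,.095))).tolist()); out=[]
    h=cv2.cvtColor(im["frame"],cv2.COLOR_RGB2HSV); m=cv2.inRange(h,(3,150,90),(18,255,255))>0
    for x in range(int(np.ceil(a[0])),int(b[0])+1):
        yl=a[1]+(b[1]-a[1])*(x-a[0])/(b[0]-a[0]); ys=np.arange(int(yl)-10,int(yl)+11); c=ys[m[ys,x]]
        if len(c)>3: out.append((c.min()-.5 if top else c.max()+.5)-yl)
    return np.median(out) if out else np.nan,len(out)
for k in range(3):
    print(k,"scene",edge(s,k,-.048,-.025,1,f),edge(s,k,.025,.048,1,f),"top",edge(t,k,-.048,-.025,0,f),edge(t,k,.025,.048,0,f))
q=lambda im,st,l:(proj(im,Fr(f((0,0,st))[0],.203,l)((-.005,0,.095)))-proj(im,f((-.005,0,.095))))[0]
for st,l in((0,.6),(0,.64),(.004,.56),(.011,.56),(.011,.64)): print(st,l,"scene",q(s,st,l),"top",q(t,st,l))
E
python3 m5.py
```

```text
0 scene (np.float64(-7.950031790078924), 9) (np.float64(-6.212010800328187), 9) top (np.float64(1.2189768501586684), 7) (np.float64(1.9402416958778872), 9)
1 scene (np.float64(-1.6779308401527828), 9) (np.float64(-3.6486424840770724), 9) top (np.float64(0.2018511971382111), 9) (np.float64(-0.004757472570616983), 8)
2 scene (np.float64(-6.63399830603926), 8) (np.float64(-1.124145732101141), 7) top (np.float64(0.243403810175991), 8) (np.float64(-0.03533134410479022), 8)
0 0.6 scene [-0.44 -0.57] top [0.2  1.29]
0 0.64 scene [-0.87 -1.07] top [0.38 2.55]
0.004 0.56 scene [-0.27 -1.47] top [0.14 0.42]
0.011 0.56 scene [-0.76 -4.05] top [0.38 1.17]
0.011 0.64 scene [-1.62 -5.1 ] top [0.77 3.73]
```

```bash
python3 - <<'E'
from h import *
s=snap("scene");h=cv2.cvtColor(s["frame"],cv2.COLOR_RGB2HSV)
for x,y in((318,266),(351,256),(366,253),(397,244),(412,240),(441,230)):
    print(x,y,[tuple(h[r,x].tolist()) for r in range(y-6,y+9)])
E
sed -i 's/(3,150,90)/(3,225,90)/' m5.py; python3 m5.py|head -3
```

```text
318 266 [(14, 148, 176), (14, 149, 173), (14, 149, 169), (14, 148, 165), (14, 148, 160), (13, 151, 162), (12, 170, 182), (11, 206, 222), (13, 255, 239), (12, 255, 241), (12, 255, 234), (12, 255, 231), (12, 255, 230), (12, 255, 230), (12, 255, 229)]
351 256 [(14, 147, 206), (14, 149, 199), (14, 150, 187), (14, 149, 178), (14, 148, 174), (14, 148, 178), (13, 159, 189), (11, 190, 216), (12, 234, 233), (12, 255, 237), (12, 255, 232), (11, 255, 223), (11, 255, 219), (11, 255, 220), (11, 255, 217)]
366 253 [(14, 146, 185), (14, 146, 182), (14, 148, 179), (14, 146, 176), (14, 147, 173), (14, 152, 171), (13, 174, 189), (12, 213, 226), (14, 255, 242), (13, 255, 241), (12, 255, 232), (12, 255, 226), (12, 255, 225), (12, 255, 224), (12, 255, 223)]
397 244 [(16, 160, 102), (14, 150, 95), (14, 147, 92), (14, 146, 91), (13, 143, 93), (12, 163, 102), (11, 198, 147), (12, 248, 210), (12, 255, 234), (12, 255, 228), (11, 255, 201), (11, 255, 185), (11, 255, 183), (11, 255, 182), (11, 255, 184)]
412 240 [(14, 149, 111), (14, 148, 105), (13, 146, 103), (14, 146, 101), (14, 149, 106), (12, 169, 137), (11, 207, 193), (13, 245, 234), (13, 255, 243), (12, 255, 239), (12, 255, 229), (12, 255, 224), (12, 255, 224), (12, 255, 223), (11, 255, 223)]
441 230 [(13, 146, 136), (13, 147, 135), (14, 148, 133), (14, 147, 130), (14, 147, 128), (14, 147, 125), (13, 153, 128), (11, 179, 157), (11, 220, 203), (12, 255, 227), (12, 255, 218), (12, 255, 193), (11, 255, 181), (11, 255, 178), (11, 255, 179)]
0 scene (np.float64(0.6325029425711364), 9) (np.float64(0.9530586649719339), 9) top (nan, 0) (nan, 0)
1 scene (np.float64(1.4482670608721548), 9) (np.float64(0.9775554169478653), 8) top (nan, 0) (nan, 0)
2 scene (np.float64(1.07473432763571), 8) (np.float64(1.230220584736358), 6) top (nan, 0) (nan, 0)
```

With a clean mask, the guard sits at the same depth as its neighbours: -0.4 px in the scene view, where standing on the clips would show -4 px or more. Its lean is about 0.60 against 0.56, which is slot play. I'll check the bystanders and hand in.

```bash
python3 - <<'E'
from h import *
a=cv2.imread("pics/scene0.png");s=snap("scene");b=s["frame"][:,:,::-1]
d=cv2.absdiff(a,b).max(2)
for n,(x0,y0,x1,y1) in dict(busbar=(180,255,220,290),module=(150,205,180,225),hammer=(365,165,410,240),tape=(440,185,480,218),cleaner=(470,225,515,282),drill=(245,280,290,380),wrench=(296,195,322,250),rackguards=(362,230,455,270)).items(): print(n,(d[y0:y1,x0:x1]>40).mean().round(3))
print(robot.get_obs()["time"],robot.close_job())
E
```

```text
busbar 0.0
module 0.0
hammer 0.161
tape 0.605
cleaner 0.077
drill 0.0
wrench 0.0
rackguards 0.153
the job is handed in; nothing more can be done
20.5667 None
```

```bash
python3 - <<'E'
import cv2,numpy as np
for n,b in(("scene0",0),("end_s",0)):
    h=cv2.cvtColor(cv2.imread(f"pics/{n}.png"),cv2.COLOR_BGR2HSV)
    for nm,lo,hi,(x0,y0,x1,y1) in(("tape",(40,80,20),(95,255,255),(430,175,490,225)),("hammer",(22,150,60),(35,255,255),(365,165,415,245))):
        p=np.argwhere(cv2.inRange(h,lo,hi)[y0:y1,x0:x1]>0); print(n,nm,len(p),p.mean(0).round(1), h[200,485])
E
```

```text
scene0 tape 376 [26.4 28.7] [ 15 141 177]
scene0 hammer 521 [42.9 28. ] [ 15 141 177]
end_s tape 369 [26.4 28.4] [ 15 139 150]
end_s hammer 513 [42.7 27.9] [ 15 139 150]
```

The guard is out of the module and pushed home in the robot's right-hand slot of the blue rack. I handed the job in at 20.6 s with the gripper open and clear of everything.

**How it was done:**
- I squeezed both tabs, lifted the guard straight out and lowered its foot into the flared mouth.
- The tool cannot tilt, so I released the guard there and let it lean between the open fingers until it slid down to the clips.
- I then gripped the far tab by its side edges, straightened the guard and pressed it down the slot.

One attempt before that failed: the fingertips went past the top edge of the plate without touching it.

**Last checks:**
- **Depth:** while held, the guard resisted about 24 N with no further travel, which is more than the clips need. After release its top edge lies within 0.4 px of the neighbouring guards, where standing on the clips would show about 4 px.
- **Lean:** the top view disagreed slightly. The guard leans about 0.60 rad instead of 0.56, which fits the slot's play.
- **Bystanders:** the busbar, drill and wrench areas showed no change. The tape and hammer areas did differ, but both are still where they were to within 0.3 px, so I put that down to the arm's shadow. I did not follow up smaller differences around the spray can and the neighbouring guards, or check the carton.
- **Clips:** I could not see the clip positions, and I did not do a pull test.

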